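# Prop open the tea chest on the coffee-bar counter

### The job

Prop the lid of the steel tea chest open for service: swing its stay up by the orange grip until it stands against its stop, so that the lid rests on it, then let go. Leave the dark chest with the grey grip shut.

Things in the scene. Friction and masses are not known exactly. Their poses are not given: they have to be found in the camera images.
- tea_grip (a point): Centre of the stay's orange grip: a level round sleeve 16 mm thick, 44 mm long, 55 mm out from the lid's right (-y) edge, about 75 mm above the counter, nothing under it. Axes turn with the stay: x from pivot to grip (folded: level, away from the robot), y along the grip towards the chest, z up when folded. Pivot axis, along y: 140 mm from here along -x. The grip does not spin on the stay.
- tea_stay (a joint): Stay of the fixed steel chest. 0: folded level under the lid's side; grows as the grip swings on its 140 mm arc up and back towards the robot; 1.35: at its stop. From about 0.15 its bar lifts the lid, taking up to 15 N at first and little later. Let go before about 1.0 it falls back; nearer the stop it stands where it is left or runs on to the stop, held by the lid's weight.
- tea_lid (a joint): Light metal lid (245 x 170 x 6 mm) of the steel chest (240 mm deep, 140 wide, 100 high, turned up to 0.4 rad either way), hinged along the chest's far edge, overhanging its sides by 15 mm. 0: shut; about 0.64 when resting on the stay at its stop, a little more on the way. Falls shut when not held.
- pod_lid (a joint): Lid of the other chest, dark grey with a black lid and a grey stay grip, same shape and size: 0 shut, as it must remain. The two chests stand side by side, either way round.

How it is judged:
By the outcome, as a careful person would: the job done as asked, in the order asked, and still so for the second after the job is handed in, with the robot touching nothing.
It also fails if it takes over 38 s, if anything falls off the work surface, if the arm or the gripper's body presses on something with over 40 N, if the wrist force passes 120 N, or if a joint passes its speed limit or range.

### The arm

A 6-joint arm with a two-finger parallel gripper is mounted at the origin on the work surface. World frame = base frame: x ahead of the robot, y to its left, z up, the work surface at z = 0. Lengths are in m, angles in rad, forces in N, time in s.
With the tool pointing down it reaches from about 0.375 to 0.9 m from the base axis. Payload 3.1 kg.
Tool frame: the origin (TCP) lies between the finger pads; the fingertips stand 17 mm ahead of it and the grasp point (between the pads) lies 2 mm behind it (robot.nose_length is the distance from the TCP to the fingertips, in m); z points along the fingers, y is the line along which they close (so a half turn about z gives the same grasp; the last joint's range is limited). The gripper opens to 87 mm and grips with 3 to 60 N. Pads are 19 mm wide; open, the fingers measure 117 mm over their backs; the gripper's body (75 mm by 190 mm) begins 51 mm behind the grasp point.
Start: joints at [1.089, 0.527, 1.433, -0, 1.181, -0.178], TCP at [0.186, 0.597, 0.24] pointing down, gripper open.
Joint ranges: [-3.08, 3.08], [-0.75, 2.2], [0.22, 2.44], [-1.43, 4.57], [0, 2.65], [-2.85, 2.85]. Speed limits (rad/s): [2.79, 2.79, 3.14, 3.14, 3.14, 3.14].

### API

Orientations are given as a unit quaternion [x, y, z, w].
In Python, from rig import robot, cams gives the robot as it stands.
- The arm moves only by the shell command python3 -m pendant 'ROWS' [FORCE]. ROWS is JSON, a list of rows, each an object with "jaw": the opening, from 0 (shut) to 1 (fully open); "linear": the shift along the tool's x, y, z in cm, a list of three; "twist": the turn about the tool's z in degrees. A call has 1 to 12 rows; each row shifts and turns the commanded pose from where the row before left it, along the tool's axes as they then stand; what a row does not reach is not made up. A row lasts 1/12 s, in which the tool goes at most 41.7 mm and 7.16 degrees, less where a joint would pass 70% of its speed; a pose out of reach is approached as far as the arm can. A call is refused whole if a number of a shift passes 4.17 or a number of a turn 7.16, either way. A call with a gripper value outside its range is refused whole. The fingers move at their own pace and stop on an object; FORCE is the grip in N (left out, the last holds). Time passes only in rows, so rows that do not move let the fingers close. It gives the time, the measured TCP pose, the force, the opening and the grip force at its end, in the units of the state.
- robot.get_obs(): the state, without advancing time (a new reading comes with each control period).
- cams.camera(name): name is "scene" or "side" or "wrist"; returns a dict with "color" (480x640x3 uint8, blue, green, red), "depth" (480x640 float32, m along the optical axis (not along the pixel's ray), 0 where there is no reading), "fov_y" (degrees; the focal length in pixels is half the picture's height over the tangent of half this angle, whatever the lens; pixels are square), "cx", "cy" (the principal point, pixels), "view" (4x4, takes a point from world to camera coordinates). Camera axes: x right, y down, z forward; pixel columns grow to the right and rows downward; lengths in m; the calibration is good to about 2 mm. A picture is of the moment at which its call begins.
- robot.hand_in(): hands the job in; it is judged then, once.
The state is a dict: "time": time; "q": joint angles; "joint_velocities": joint speeds; "joint_torque": joint torques, N m; "position": TCP position; "tool_rot": TCP orientation; "ft_force": force on the tool from outside, world axes, zero at the start; "moment": the same for the moment, N m; "grip_width": finger opening in m; "grip_force": force on a finger pad.
Only numpy, scipy, OpenCV 4.12 (cv2) and the standard library are available. Lean on these libraries where they do the work, as an engineer would, in place of code of your own. Each camera call takes 0.05 s, during which the arm holds its last target. There are 200 camera calls.

## Working session

There is one attempt and no reset: what is moved stays moved. The work goes in short steps, Python scripts to look and compute and a shell command to move; the robot and the scene stay as the last step left them, time stands still between calls to the robot, and variables do not carry over. Pictures are saved under pics/ and viewed, at most 10 in all, crops included, and the job is handed in when it is done.

```bash
mkdir -p pics; ls
cat > h.py <<'E'
from rig import robot, cams
import numpy as np, cv2
def cam(n):
    c=cams.camera(n); f=240/np.tan(np.radians(c["fov_y"])/2)
    V=np.array(c["view"]); return c,f,V
def pts(c,f,V,mask):
    v,u=np.nonzero(mask&(c["depth"]>0)); d=c["depth"][v,u]
    P=np.stack([(u-c["cx"])/f*d,(v-c["cy"])/f*d,d],1)
    return (P-V[:3,3])@V[:3,:3]
def orange(c):
    h=cv2.cvtColor(c["color"],cv2.COLOR_BGR2HSV)
    return (cv2.inRange(h,(5,150,110),(22,255,255))>0)
E
python3 - <<'E'
from h import *
print(robot.get_obs())
for n in("scene","side"):
    c,f,V=cam(n); cv2.imwrite(f"pics/{n}0.png",c["color"])
    m=orange(c); k,l,s,ce=cv2.connectedComponentsWithStats(m.astype(np.uint8))
    print(n,f,c["cx"],c["cy"],V.round(3).tolist())
    for i in range(1,k):
        if s[i,4]>15:
            P=pts(c,f,V,l==i); print(s[i],ce[i],np.median(P,0) if len(P) else None,len(P))
E
```

```text
pics
{'time': 0.0, 'q': array([ 1.08947059e+00,  5.28416986e-01,  1.43392773e+00, -1.89145811e-05,
        1.18134467e+00, -1.78482622e-01]), 'joint_velocities': array([ 0.00161437, -0.00159936, -0.00050545,  0.00234691,  0.00088658,
       -0.00036799]), 'joint_torque': array([-9.55205996e-05, -4.40038848e+01, -1.76590258e+01,  6.32888381e-02,
        5.82824077e-02, -1.55378684e-04]), 'position': array([0.18603613, 0.59594174, 0.2385937 ]), 'tool_rot': array([ 1.50839932e-01,  9.88557644e-01, -9.94661486e-04, -3.31345981e-04]), 'ft_force': array([ 0.45906907, -0.20457968, -0.53130775]), 'moment': array([0.02070744, 0.05840502, 0.01838297]), 'grip_force': 0.0, 'grip_width': 0.08663442333812076}
scene 545.3097674949597 321.6135354859979 244.58891058347888 [[-0.746, 0.666, -0.015, 0.39], [0.348, 0.37, -0.861, -0.063], [-0.568, -0.648, -0.508, 1.432], [0.0, 0.0, 0.0, 1.0]]
[330 319  24  16 180] [341.6        325.71666667] [0.61493757 0.15622789 0.07963892] 179
side 597.5073796984443 323.58622205628365 245.02260077804402 [[0.912, -0.41, 0.021, -0.487], [-0.193, -0.474, -0.859, 0.213], [0.362, 0.779, -0.511, 1.05], [0.0, 0.0, 0.0, 1.0]]
[319 221  15  13  87] [325.8045977 226.3908046] [0.60687192 0.15069899 0.07734682] 85
```

View pics/scene0.png

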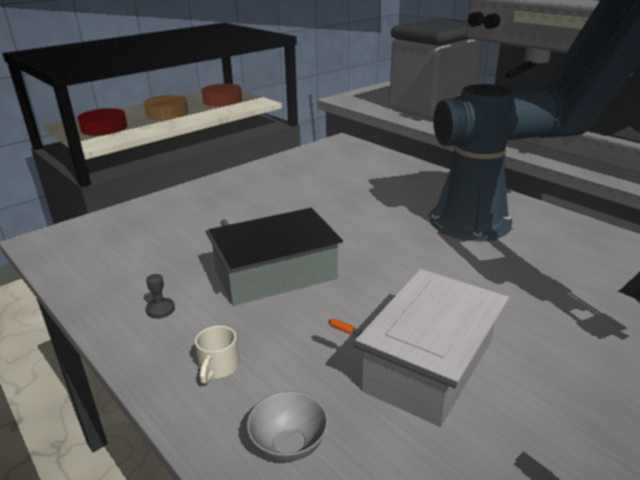

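View pics/side0.png

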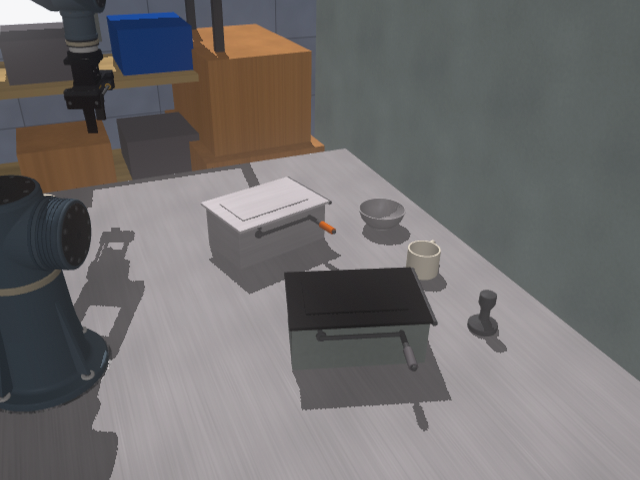

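The scene view shows the steel chest, to the robot's left, with the orange grip at (341,326). In the side view the grip is at (326,226). The dark chest stands on its right and is shut. Next I measure the steel chest's yaw and the grip centre.

Run:
```python
from h import *
for n in("scene","side"):
    c,f,V=cam(n)
    P=pts(c,f,V,np.ones((480,640),bool))
    L=P[(P[:,2]>.095)&(P[:,2]<.125)&(P[:,0]>.25)&(P[:,0]<.75)&(abs(P[:,1])<.45)]
    for nm,S in(("left",L[L[:,1]>.13]),("right",L[L[:,1]<.13])):
        r=cv2.minAreaRect((S[:,:2]*1000).astype(np.float32)); print(n,nm,len(S),np.median(S[:,2]),r,cv2.boxPoints(r).round().tolist())
    Q=pts(c,f,V,orange(c)); Q=Q[(Q[:,2]>.06)&(Q[:,2]<.1)]
    m=Q.mean(0);u,s,vt=np.linalg.svd(Q-m); t=(Q-m)@vt[0]
    print("grip",m,vt[0],t.min(),t.max(),Q.min(0),Q.max(0))
    v,u=np.nonzero(orange(c)); r=cv2.minAreaRect(np.stack([u,v],1).astype(np.float32)); 
    # axis ends: ray onto z=.075 from image rect short-edge midpoints
    b=cv2.boxPoints(r); e=[(b[i]+b[(i+1)%4])/2 for i in range(4)]
    for p in e+[np.array(r[0])]:
        d=np.array([(p[0]-c["cx"])/f,(p[1]-c["cy"])/f,1])@V[:3,:3]; o=-V[:3,3]@V[:3,:3]
        print((o+d*(.075-o[2])/d[2]).round(4))
```

```text
scene left 10318 0.10629758987868837 ((509.1453552246094, 270.58062744140625), (257.521728515625, 171.71791076660156), 14.929208755493164) [[363.0, 320.0], [407.0, 154.0], [656.0, 221.0], [611.0, 387.0]]
scene right 4934 0.10598037472363295 ((533.4694213867188, -144.98989868164062), (177.57611083984375, 254.29127502441406), 71.9529037475586) [[385.0, -190.0], [627.0, -269.0], [682.0, -100.0], [440.0, -21.0]]
grip [0.6149034 0.1557185 0.0792104] [-0.25129743  0.96790071 -0.00421995] -0.023105100428227145 0.020989472874973332 [0.60364293 0.13285183 0.07143458] [0.62447666 0.17606671 0.08480717]
[0.6171 0.1296 0.075 ]
[0.6028 0.147  0.075 ]
[0.6053 0.1745 0.075 ]
[0.6193 0.1574 0.075 ]
[0.6111 0.1523 0.075 ]
side left 3826 0.10405765001715139 ((507.476318359375, 270.1469421386719), (256.9970703125, 180.21786499023438), 14.84238338470459) [[360.0, 324.0], [406.0, 150.0], [655.0, 216.0], [609.0, 390.0]]
side right 8114 0.10466519882743186 ((531.3539428710938, -146.1435546875), (177.34750366210938, 253.37046813964844), 72.01260375976562) [[383.0, -191.0], [624.0, -270.0], [679.0, -101.0], [438.0, -23.0]]
grip [0.60584942 0.15002501 0.07730808] [ 0.2278048  -0.973597    0.01462363] -0.023569351693621787 0.02307991237869397 [0.59726    0.12676868 0.06980116] [0.6177875  0.17254476 0.08316439]
[0.3128 1.4896 0.075 ]
[0.5117 0.6475 0.075 ]
[0.6133 0.1308 0.075 ]
[0.4935 0.6165 0.075 ]
[0.5025 0.6319 0.075 ]
```

The steel chest's yaw is about 14.9° and the grip centre is at about (0.610, 0.1525, 0.076). I will turn the tool 57.8° so the jaws close along the chest's x, then move above the grip.

```bash
python3 -m pendant '[{"jaw":1,"linear":[0,0,0],"twist":6.42},{"jaw":1,"linear":[0,0,0],"twist":6.42},{"jaw":1,"linear":[0,0,0],"twist":6.42},{"jaw":1,"linear":[0,0,0],"twist":6.42},{"jaw":1,"linear":[0,0,0],"twist":6.42},{"jaw":1,"linear":[0,0,0],"twist":6.42},{"jaw":1,"linear":[0,0,0],"twist":6.42},{"jaw":1,"linear":[0,0,0],"twist":6.42},{"jaw":1,"linear":[0,0,0],"twist":6.42},{"jaw":1,"linear":[-3.6,1.96,0],"twist":0},{"jaw":1,"linear":[-3.6,1.96,0],"twist":0},{"jaw":1,"linear":[-3.6,1.96,0],"twist":0}]' 30
python3 -m pendant '[{"jaw":1,"linear":[-3.6,1.96,0],"twist":0},{"jaw":1,"linear":[-3.6,1.96,0],"twist":0},{"jaw":1,"linear":[-3.6,1.96,0],"twist":0},{"jaw":1,"linear":[-3.6,1.96,0],"twist":0},{"jaw":1,"linear":[-3.6,1.96,0],"twist":0},{"jaw":1,"linear":[-3.6,1.96,0],"twist":0},{"jaw":1,"linear":[-3.6,1.96,0],"twist":0},{"jaw":1,"linear":[-3.6,1.96,0],"twist":0},{"jaw":1,"linear":[-3.6,1.96,0],"twist":0},{"jaw":1,"linear":[-3.6,1.96,0],"twist":0},{"jaw":1,"linear":[-3.6,1.96,0],"twist":0},{"jaw":1,"linear":[-3.6,1.96,0],"twist":0}]'
python3 -m pendant '[{"jaw":1,"linear":[0,0,0],"twist":0},{"jaw":1,"linear":[0,0,0],"twist":0}]'
python3 - <<'E'
from h import *
from scipy.spatial.transform import Rotation as R
o=robot.get_obs(); M=R.from_quat(o["tool_rot"]).as_matrix(); print(o["q"],o["position"],M.round(3).tolist(),o["grip_width"])
c,f,V=cam("wrist"); cv2.imwrite("pics/w1.png",c["color"]); m=orange(c)
Q=pts(c,f,V,m); Q=Q[(Q[:,2]>.05)&(Q[:,2]<.1)]; print(len(Q))
if len(Q):
    me=(Q.min(0)+Q.max(0))/2; mm=Q.mean(0); u,s,vt=np.linalg.svd(Q-mm,full_matrices=False); t=(Q-mm)@vt[0]
    ce=mm+vt[0]*(t.min()+t.max())/2
    print(mm,ce,vt[0],t.min(),t.max(),np.percentile(Q[:,2],95)); g=ce.copy(); g[2]=.074
    print("tool shift to centre",M.T@(g-o["position"]))
E
```

```text
time: 1.2
position: [0.271, 0.5065, 0.2392]
tool_rot: [0.609, 0.793, -0.0, 0.0]
ft_force: [0.9, -0.1, -0.0]
grip_width: 0.0872
grip_force: 0.0
time: 2.2
position: [0.6101, 0.1483, 0.2394]
tool_rot: [0.61, 0.793, -0.0, -0.0]
ft_force: [-0.1, 0.6, 0.5]
grip_width: 0.0871
grip_force: 0.0
time: 2.37
position: [0.6105, 0.1479, 0.239]
tool_rot: [0.611, 0.791, 0.0, -0.0]
ft_force: [-1.2, 0.1, -0.3]
grip_width: 0.0869
grip_force: 0.0
[ 5.99603351e-02  5.32429867e-01  1.42485673e+00  1.40292960e-04
  1.18440168e+00 -1.95537955e-01] [0.61049145 0.14788659 0.2390137 ] [[-0.253, 0.968, -0.0], [0.968, 0.253, 0.0], [0.0, -0.0, -1.0]] 0.0868622920316232
1107
[0.61002712 0.15503441 0.08263664] [0.61030521 0.15390204 0.08264598] [ 0.23848488 -0.97111318  0.00801006] -0.02115888478249531 0.02349099328212975 0.0846749507380384
tool shift to centre [0.00584321 0.00135107 0.16501446]
```

View pics/w1.png

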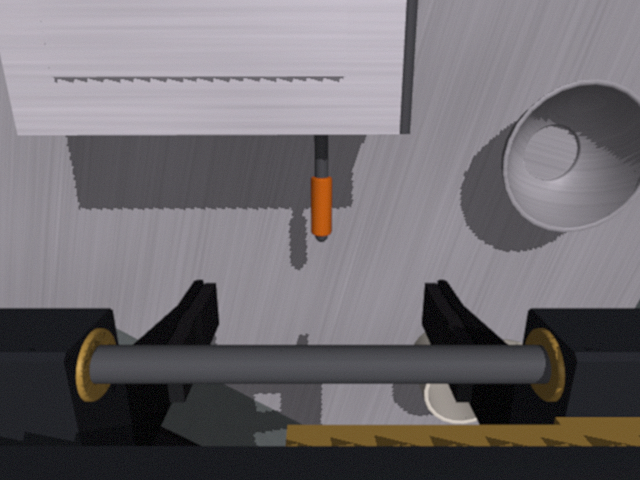

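The wrist view shows the grip at (321,207), lying along the tool's x and centred between the fingers, with clear space around it. I descend and grip.

```bash
python3 -m pendant '[{"jaw":0.6,"linear":[0.1,0.13,3],"twist":0},{"jaw":0.6,"linear":[0,0,3],"twist":0},{"jaw":0.6,"linear":[0,0,3],"twist":0},{"jaw":0.6,"linear":[0,0,3],"twist":0},{"jaw":0.6,"linear":[0,0,2.5],"twist":0},{"jaw":0.6,"linear":[0,0,1.5],"twist":0},{"jaw":0.6,"linear":[0,0,0.7],"twist":0},{"jaw":0,"linear":[0,0,0],"twist":0},{"jaw":0,"linear":[0,0,0],"twist":0},{"jaw":0,"linear":[0,0,0],"twist":0},{"jaw":0,"linear":[0,0,0],"twist":0},{"jaw":0,"linear":[0,0,0],"twist":0}]' 35
python3 -m pendant '[{"jaw":0,"linear":[0,0,0],"twist":0},{"jaw":0,"linear":[0,0,0],"twist":0},{"jaw":0,"linear":[0,0,0],"twist":0}]'
python3 - <<'E'
import numpy as np
a=np.linspace(0,1.38,24); y=14*np.cos(a); z=14*np.sin(a)
for i in range(23): print(i,a[i+1].round(2),(y[i+1]-y[i]).round(2),-(z[i+1]-z[i]).round(2))
E
```

```text
time: 3.42
position: [0.6108, 0.1516, 0.074]
tool_rot: [0.61, 0.793, 0.001, 0.001]
ft_force: [-0.1, 0.6, 0.2]
grip_width: 0.0267
grip_force: 0.0
time: 3.67
position: [0.6104, 0.1513, 0.0732]
tool_rot: [0.61, 0.793, 0.0, 0.0]
ft_force: [-1.1, 0.2, 3.9]
grip_width: 0.0149
grip_force: 35.0
0 0.06 -0.03 -0.84
1 0.12 -0.08 -0.84
2 0.18 -0.13 -0.83
3 0.24 -0.18 -0.82
4 0.3 -0.22 -0.81
5 0.36 -0.27 -0.79
6 0.42 -0.32 -0.78
7 0.48 -0.37 -0.76
8 0.54 -0.41 -0.73
9 0.6 -0.45 -0.71
10 0.66 -0.49 -0.68
11 0.72 -0.53 -0.65
12 0.78 -0.57 -0.61
13 0.84 -0.61 -0.58
14 0.9 -0.64 -0.54
15 0.96 -0.67 -0.5
16 1.02 -0.7 -0.46
17 1.08 -0.73 -0.42
18 1.14 -0.75 -0.37
19 1.2 -0.77 -0.33
20 1.26 -0.79 -0.28
21 1.32 -0.81 -0.23
22 1.38 -0.82 -0.18
```

Gripped at 35 N. I swing through the first part of the arc and check.

```bash
python3 -m pendant '[{"jaw":0,"linear":[0,-0.03,-0.84],"twist":0},{"jaw":0,"linear":[0,-0.08,-0.84],"twist":0},{"jaw":0,"linear":[0,-0.13,-0.83],"twist":0},{"jaw":0,"linear":[0,-0.18,-0.82],"twist":0},{"jaw":0,"linear":[0,-0.22,-0.81],"twist":0},{"jaw":0,"linear":[0,-0.27,-0.79],"twist":0},{"jaw":0,"linear":[0,-0.32,-0.78],"twist":0},{"jaw":0,"linear":[0,-0.37,-0.76],"twist":0}]'
python3 - <<'E'
from h import *
o=robot.get_obs();print(o["position"],o["ft_force"],o["grip_width"])
c,f,V=cam("scene"); cv2.imwrite("pics/s2.png",c["color"])
Q=pts(c,f,V,orange(c)); print(len(Q), Q.mean(0) if len(Q) else 0)
E
```

```text
time: 4.33
position: [0.5966, 0.1477, 0.1381]
tool_rot: [0.61, 0.792, 0.002, 0.002]
ft_force: [4.7, 2.2, -7.3]
grip_width: 0.0148
grip_force: 35.0
[0.59655807 0.1476859  0.13814183] [ 4.67299346  2.16120685 -7.27442732] 0.01480026162038606
178 [0.597465   0.14859596 0.17535612]
```

View pics/s2.png

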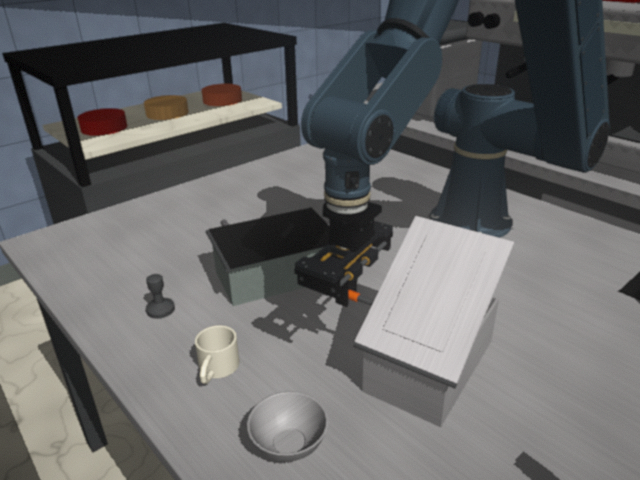

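The steel lid is rising, the grip is held at about (353,296), and the dark lid is still shut. I continue along the arc.

```bash
python3 -m pendant '[{"jaw":0,"linear":[0,-0.41,-0.73],"twist":0},{"jaw":0,"linear":[0,-0.45,-0.71],"twist":0},{"jaw":0,"linear":[0,-0.49,-0.68],"twist":0},{"jaw":0,"linear":[0,-0.53,-0.65],"twist":0},{"jaw":0,"linear":[0,-0.57,-0.61],"twist":0},{"jaw":0,"linear":[0,-0.61,-0.58],"twist":0},{"jaw":0,"linear":[0,-0.64,-0.54],"twist":0},{"jaw":0,"linear":[0,-0.67,-0.5],"twist":0},{"jaw":0,"linear":[0,-0.7,-0.46],"twist":0},{"jaw":0,"linear":[0,-0.73,-0.42],"twist":0}]'
python3 -m pendant '[{"jaw":0,"linear":[0,-0.75,-0.37],"twist":0},{"jaw":0,"linear":[0,-0.77,-0.33],"twist":0},{"jaw":0,"linear":[0,-0.79,-0.28],"twist":0},{"jaw":0,"linear":[0,-0.6,-0.15],"twist":0},{"jaw":0,"linear":[0,0,0],"twist":0},{"jaw":0,"linear":[0,0,0],"twist":0}]'
python3 - <<'E'
from h import *
o=robot.get_obs();p=o["position"];print(p,o["ft_force"])
x=np.array([.967,.255]);g=np.array([.6104,.1513]);d=(p[:2]-g)@x
print("angle",np.arctan2(p[2]-.0735,.14+d),np.hypot(p[2]-.0735,.14+d))
E
```

```text
time: 5.22
position: [0.545, 0.1339, 0.2004]
tool_rot: [0.61, 0.792, 0.007, 0.006]
ft_force: [8.0, 5.4, 6.7]
grip_width: 0.015
grip_force: 35.0
time: 5.72
position: [0.5168, 0.1264, 0.2132]
tool_rot: [0.61, 0.792, 0.007, 0.006]
ft_force: [4.7, 3.9, 15.8]
grip_width: 0.0148
grip_force: 35.0
[0.51680579 0.12635451 0.21323957] [ 4.69199889  3.88156473 15.80759883]
angle 1.2714052726503118 0.14624509704796193
```

```bash
python3 -m pendant '[{"jaw":0,"linear":[0,-0.4,-0.1],"twist":0},{"jaw":0,"linear":[0,-0.4,-0.1],"twist":0},{"jaw":0,"linear":[0,-0.4,-0.1],"twist":0},{"jaw":0,"linear":[0,0,0],"twist":0},{"jaw":0,"linear":[0,0,0],"twist":0}]'
python3 - <<'E'
from h import *
o=robot.get_obs();p=o["position"];print(p,o["ft_force"])
x=np.array([.967,.255]);g=np.array([.6104,.1513]);d=(p[:2]-g)@x
print("angle",np.arctan2(p[2]-.0735,.14+d),np.hypot(p[2]-.0735,.14+d))
c,f,V=cam("side"); cv2.imwrite("pics/d3.png",c["color"])
E
```

```text
time: 6.13
position: [0.5047, 0.1232, 0.2159]
tool_rot: [0.61, 0.792, 0.006, 0.006]
ft_force: [4.1, 3.7, 17.0]
grip_width: 0.015
grip_force: 35.0
[0.50465798 0.1231651  0.21592263] [ 4.06928419  3.6838841  17.02059025]
angle 1.3593410023790493 0.14566714976838152
```

View pics/d3.png

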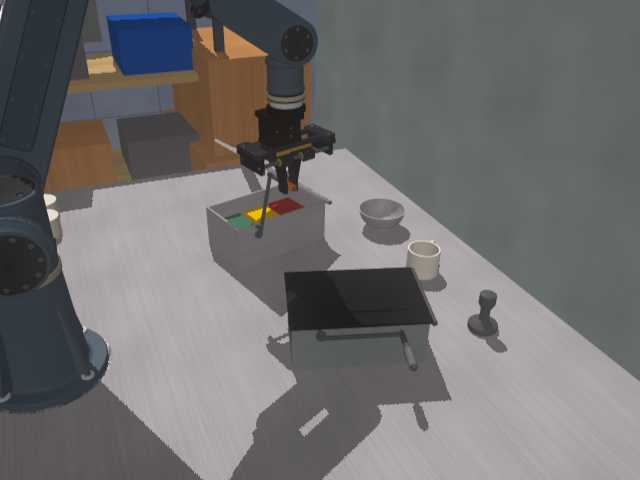

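The side view shows the stay bar nearly upright, from (262,232) to (270,175), and the lid open. The dark lid is shut. I press a little further towards the stop.

```bash
python3 -m pendant '[{"jaw":0,"linear":[0,-0.3,0.1],"twist":0},{"jaw":0,"linear":[0,-0.3,0.1],"twist":0},{"jaw":0,"linear":[0,0,0],"twist":0},{"jaw":0,"linear":[0,0,0],"twist":0}]'
python3 -m pendant '[{"jaw":0,"linear":[0,-0.3,0],"twist":0},{"jaw":0,"linear":[0,0,0],"twist":0},{"jaw":0,"linear":[0,0,0],"twist":0}]'
```

```text
time: 6.52
position: [0.5042, 0.1229, 0.2159]
tool_rot: [0.61, 0.792, 0.012, 0.01]
ft_force: [10.2, 9.3, 20.0]
grip_width: 0.015
grip_force: 35.0
time: 6.77
position: [0.504, 0.1228, 0.2161]
tool_rot: [0.611, 0.792, 0.014, 0.012]
ft_force: [15.1, 12.1, 14.3]
grip_width: 0.0148
grip_force: 35.0
```

It is at the stop: the position no longer moves while the force grows. I ease the load, release and retreat straight up.

```bash
python3 -m pendant '[{"jaw":0,"linear":[0,0.5,-0.3],"twist":0},{"jaw":0,"linear":[0,0,0],"twist":0},{"jaw":0.5,"linear":[0,0,0],"twist":0},{"jaw":0.5,"linear":[0,0,0],"twist":0},{"jaw":0.5,"linear":[0,0,0],"twist":0},{"jaw":0.5,"linear":[0,0,0],"twist":0},{"jaw":0.5,"linear":[0,0,0],"twist":0}]'
python3 -m pendant '[{"jaw":0.5,"linear":[0,0,-1],"twist":0},{"jaw":0.5,"linear":[0,0,-2],"twist":0},{"jaw":0.5,"linear":[0,0,-3],"twist":0},{"jaw":0.5,"linear":[0,0,-3],"twist":0},{"jaw":0.5,"linear":[0,0,-3],"twist":0},{"jaw":0.5,"linear":[-2,0,-2],"twist":0},{"jaw":0.5,"linear":[-2,0,0],"twist":0},{"jaw":0.5,"linear":[0,0,0],"twist":0},{"jaw":0.5,"linear":[0,0,0],"twist":0},{"jaw":0.5,"linear":[0,0,0],"twist":0}]'
python3 - <<'E'
from h import *
for n in("side","scene"):
    c,f,V=cam(n); cv2.imwrite(f"pics/{n}4.png",c["color"]); Q=pts(c,f,V,orange(c)); Q=Q[(Q[:,2]<.3)&(Q[:,0]<.8)&(abs(Q[:,1])<.3)]; print(len(Q),np.median(Q,0))
E
```

```text
time: 7.35
position: [0.4935, 0.1207, 0.2117]
tool_rot: [0.61, 0.793, -0.001, -0.001]
ft_force: [-0.1, 0.1, 0.7]
grip_width: 0.0391
grip_force: 0.0
time: 8.18
position: [0.5034, 0.0825, 0.3501]
tool_rot: [0.61, 0.793, -0.001, -0.002]
ft_force: [-0.4, 0.3, -0.1]
grip_width: 0.0433
grip_force: 0.0
242 [0.50225547 0.26229243 0.06481457]
166 [0.51020769 0.12878568 0.21550227]
```

View pics/side4.png

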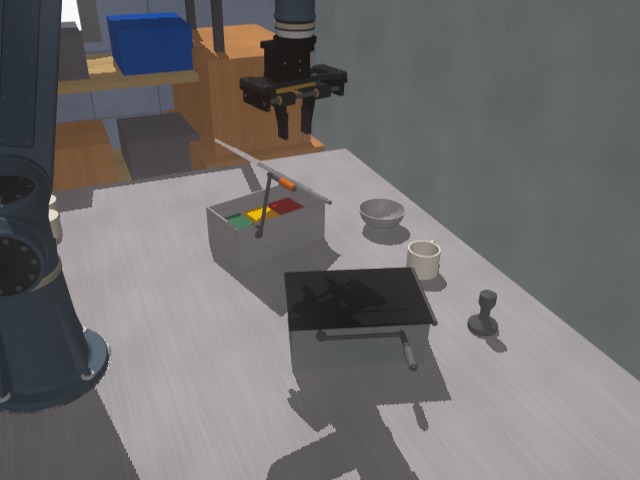

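View pics/scene4.png

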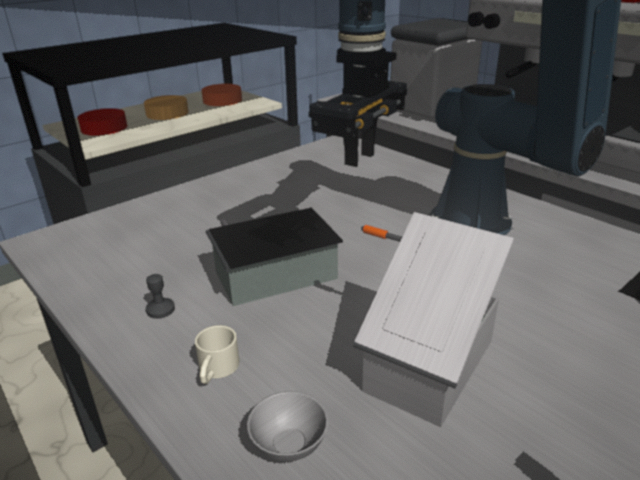

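Both views show the stay upright with its grip at side (287,183) and scene (374,232), in the same place as when it was at the stop. The steel lid rests on it, the dark lid is shut and the gripper is clear, so I hand in.

```bash
python3 -c "
from rig import robot
print(robot.hand_in())"
```

```text
the job is handed in; nothing more can be done
None
```

I propped the steel tea chest's lid open on its stay, which stands at its stop, with the gripper clear and the dark chest still shut, and handed the job in at about 8.3 s.

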